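# Load the parts shuttle and hold its index plunger clear

### The job

Lay the green-capped parts canister on top of the two black-capped ones in the shuttle's cradle, saddled in the gap between them, parallel to them and with its ends about level with theirs; set it down, do not drop it. Then take the red knob of the sprung index plunger in the gripper and pull it straight up to its stop, so that the pin is clear of its hole and the shuttle could be slid away; the program finishes while still holding it there. Leave the two lower canisters in the cradle and the other things on the bench alone.

Things in the scene. Friction and masses are not known exactly. Their poses are not given: they have to be found in the camera images.
- station: The fixed shuttle: steel rail 100 x 360 mm with a blue deck, top 20 mm above the bench. Origin under its centre, on the bench; y along the rail, x across, z up. Brass rods in its middle cradle two black-capped canisters side by side, axes along x, centres at y = -26 and +26 mm, 53.4 mm up. A canister saddled on both has its centre at x = 0, y = 0, 96 mm up.
- can_a_center (a point): Centre of the loose black-capped aluminium canister lying in the cradle at the station's y = -26 mm: cylinder 50 mm in diameter, 60 mm long, axis = its own x, about 0.16 kg.
- can_b_center (a point): Centre of the like canister lying in the cradle at the station's y = +26 mm; axis = its own x.
- top_can_center (a point): Centre of the loose green-capped aluminium canister to load: cylinder 50 mm in diameter, 60 mm long, flat ends, axis = its own x (level, rolled anyhow), 0.11 to 0.23 kg. It starts lying on a small fixed wooden rest (50 mm along the canister, 80 mm across, 19 mm high), its centre 39 mm above the bench; both ends overhang the rest and are free to grip.
- plunger_knob (a point): Centre of the plunger's upright red knob, 26 mm in diameter, 30 mm high; 81 mm above the bench when seated; rises with it. Under it 4 mm of air, a brass sleeve 18 mm across, then an aluminium bridge bar (90 mm along station x, 24 mm along y, top 50 mm above the bench). It stands on the rail at station x = 0, y = +140 or -140 mm (varies).
- plunger (a joint): Travel of the index plunger in m: 0 seated in its hole, 0.016 at its upper stop; it moves straight up. A spring pulls it down with about 5 N when seated and 11 N at the stop, and it snaps back when let go. Pulling it up bares a white band just above the brass sleeve.
- endstop: Plain low end stop with a black rubber block, fixed on the rail at the end where the plunger is not; 90 mm along station x, 30 mm along y, top 46 mm above the bench. Origin on its axis, 12 mm above the bench.
- carousel: Bystander: grey screwdriver stand, 100 mm across, 110 mm high, with coloured screwdrivers; origin under its centre.
- loupe: Bystander: black eye loupe, 40 mm across, 30 mm high; origin under its centre.
- jar: Bystander: amber glass jar with white cap, 44 mm across, 50 mm high; origin under its centre.
- driver: Bystander: blue-handled screwdriver 130 mm long lying on the bench.
There are look-alikes about, which are no part of the job. What is shaped like the part that bears top_can_center but blue or purple is not meant.

How it is judged:
By the outcome, as a careful person would: the job done as asked, in the order asked, and still so for the second after the job is handed in, while the arm keeps its last pose, push and grip.
It also fails if it takes over 43 s, if anything falls off the work surface, if the arm or the gripper's body presses on something with over 40 N, if the wrist force passes 120 N, or if a joint passes its speed limit or range.

### The arm

A 7-joint arm with a two-finger parallel gripper is mounted at the origin on the work surface. World frame = base frame: x ahead of the robot, y to its left, z up, the work surface at z = 0. Lengths are in m, angles in rad, forces in N, time in s.
With the tool pointing down it reaches from about 0.4 to 0.85 m from the base axis. Payload 10.4 kg.
Tool frame: the origin (TCP) lies where the fingers leave the gripper's body, on its centre line; the fingertips stand 70 mm ahead of it and the grasp point (between the pads) lies r.grip_depth ahead of it (r.grip_depth is the distance from the TCP to the grasp point, in m); z points along the fingers, y is the direction in which the jaws open and shut (so a half turn about z gives the same grasp; the last joint's range is limited). The gripper opens to 87 mm and grips with 3 to 60 N. Pads are 19 mm wide; open, the fingers measure 117 mm over their backs; the gripper's body (75 mm by 190 mm) begins 51 mm behind the grasp point.
Start: joints at [-1.216, 0.332, -0.065, 1.46, 0.022, 1.35, -0.088], TCP at [0.231, 0.581, 0.292] pointing down, gripper open.
Joint ranges: [-2.6, 2.6], [-0.5, 2.12], [-1.47, 1.34], [0.16, 2.42], [-1.27, 4.41], [0.06, 2.06], [-2.6, 2.6]. Speed limits (rad/s): [2.22, 2.22, 2.79, 2.79, 3.14, 3.14, 3.14].

### API

Orientations are given as a unit quaternion [x, y, z, w].
In Python, from bench import monitor, viewer, workorder, nets, r gives the robot as it stands.
- The arm moves only by the tool drive_tool, never from a script. Its argument "plan" is a list of rows, each an object of numbers: "rx", "ry", "rz": the turn, a rotation vector about the tool's x, y, z in units of 360 degrees (1.0 is 360 degrees); "x", "y", "z": the shift along the tool's x, y, z in units of 1000 mm (1.0 is 1000 mm); "fingers": the opening, from 0 (shut) to 1 (fully open). In form: [{"rx": .., "ry": .., "rz": .., "x": .., "y": .., "z": .., "fingers": ..}, ...]. A call has 1 to 12 rows; each row is the pose to reach, as a shift and turn from the pose commanded when the call began, along the tool's axes at that moment, turning the shorter way round; what a row does not reach only later rows make up. A row lasts 1/8 s, in which the tool goes at most 62.5 mm and 10.7 degrees, less where a joint would pass 70% of its speed; a pose out of reach is approached as far as the arm can. A call with a number of a shift or a turn outside -1 to 1 is refused whole. A call with a gripper value outside its range is refused whole. The fingers move at their own pace and stop on an object; "squeeze" is the grip in N (left out, the last holds). Time passes only in rows, so rows that repeat a pose let the fingers close. It gives the time, the measured TCP pose, the force and the opening at its end, in the units of the state.
- monitor.read_state(): the state, without advancing time (a new reading comes with each control period).
- viewer.camera(name): name is "side" or "top"; returns a dict with "color" (480x640x3 uint8, red, green, blue), "depth" (480x640 float32, m along the optical axis (not along the pixel's ray), 0 where there is no reading), "camera_matrix" (3x3 intrinsics, pixels), "D" ([k1, k2, p1, p2, k3] as OpenCV has them; the pictures are not rectified), "xyz" and "rotation" of the camera in the world. Camera axes: x right, y down, z forward; pixel columns grow to the right and rows downward; lengths in m; the calibration is good to about 2 mm. A picture is of the moment at which its call begins.
- workorder.close_job(): hands the job in, once; it reports no verdict.
Trained networks look in the newest picture that a camera, given by its name, has taken for a name from the list of things; names that differ only in an ending like _2 or _b are one class to them, and where a whole thing is asked for, a point or a joint stands for the part that bears it (a point fixed in the world has none). Each returns a list of dicts, best first, with "confidence" (0 to 1); they miss things now and then, are a little off and sometimes report something else, mostly with a low value. They report only what shows in the picture. A call takes as long as a camera call. They do not tell look-alikes from the thing itself.
- nets.find_in(label, camera): "centre" ([x, y, z] in m, in world coordinates, good to about 4 mm: the middle of the surface that is visible of it).
- nets.regions_of(label, camera): "region" (480x640 bool, what is visible of it).
The state is a dict: "time": time; "joint_positions": joint angles; "joint_vel": joint speeds; "joint_torque": joint torques, N m; "ee_pos": TCP position; "eef_rot": TCP orientation; "ft_force": force on the tool from outside, world axes, zero at the start; "torque": the same for the moment, N m; "width": finger opening in m.
Only numpy, scipy, OpenCV 4.12 (cv2) and the standard library are available. Lean on these libraries where they do the work, as an engineer would, in place of code of your own. Each camera call takes 0.05 s, during which the arm holds its last target.

## Working session

There is one attempt and no reset: what is moved stays moved. The work goes in short steps, Python scripts to look and compute and a tool call to move; the robot and the scene stay as the last step left them, time stands still between calls to the robot, and variables do not carry over. Pictures are saved under pics/ and viewed, and the job is handed in when it is done.

Besides the shell and the picture viewer there is one more tool, called after "Call:" as name([rows], argument=value, ...), one row to a line, values as JSON. drive_tool: Moves the arm, as the interface text tells. Its arguments: {"type":"object","properties":{"plan":{"type":"array","items":{"type":"object","properties":{"rx":{"type":"number","minimum":-1,"maximum":1},"ry":{"type":"number","minimum":-1,"maximum":1},"rz":{"type":"number","minimum":-1,"maximum":1},"x":{"type":"number","minimum":-1,"maximum":1},"y":{"type":"number","minimum":-1,"maximum":1},"z":{"type":"number","minimum":-1,"maximum":1},"fingers":{"type":"number"}}}},"squeeze":{"type":"number"}},"required":["plan"]}

```bash
mkdir -p pics; ls; cat > h.py <<'E'
import numpy as np, cv2
from bench import monitor, viewer, workorder, nets, r
def cam(n,name=None):
    c=viewer.camera(n)
    if name: cv2.imwrite('pics/'+name+'.png',c['color'][:,:,::-1])
    return c
def rot(c):
    R=np.array(c['rotation'],float)
    if R.shape!=(3,3):
        from scipy.spatial.transform import Rotation as Ro
        R=Ro.from_quat(R).as_matrix()
    return R
def pts(c,mask):
    v,u=np.nonzero(mask&(c['depth']>0)); d=c['depth'][v,u]
    p=cv2.undistortPoints(np.stack([u,v],1).astype(np.float64).reshape(-1,1,2),np.array(c['camera_matrix'],float),np.array(c['D'],float)).reshape(-1,2)
    P=np.c_[p*d[:,None],d]
    return P@rot(c).T+np.array(c['xyz'])
E
python3 - <<'E'
from h import *
print(monitor.read_state(), r.grip_depth)
for n in ['side','top']:
    c=cam(n,n+'0'); print(n,c['xyz'],c['rotation'])
    for l in ['station','can_a_center','top_can_center','plunger_knob','endstop','carousel','loupe','jar','driver']:
        for d in nets.find_in(l,n): print(l,np.round(d['centre'],3),round(d['confidence'],2))
E
```

```text
pics
{'time': 0.0, 'joint_positions': array([-1.21561132,  0.33286627, -0.06470291,  1.46096057,  0.02161609,
        1.34995514, -0.08850184]), 'joint_vel': array([-1.12847321e-03,  4.61832675e-04, -5.38482894e-04, -6.25617114e-04,
       -1.42753033e-05, -7.19917053e-04, -1.19701461e-03]), 'joint_torque': array([-1.11125823e-04, -6.23265767e+01,  2.47087033e-02, -3.89893591e+01,
       -6.12807018e-02,  4.00554284e-02,  1.67671706e-04]), 'ee_pos': array([0.23042956, 0.58063517, 0.29144821]), 'eef_rot': array([ 1.87758470e-01,  9.82214946e-01, -7.40254605e-04, -9.70545659e-05]), 'ft_force': array([-0.17230646, -0.41627064, -0.1750033 ]), 'torque': array([-0.04429867, -0.00614117,  0.00795152]), 'width': 0.08704094973135244} 0.051
side [ 0.34651456 -0.94104879  0.95901973] [ 0.90234527 -0.11919889  0.06001017 -0.4098334 ]
station [ 0.508 -0.195  0.018] 0.89
station [ 0.512 -0.18   0.07 ] 0.65
can_a_center [ 0.514 -0.183  0.068] 0.62
top_can_center [0.634 0.168 0.039] 0.97
top_can_center [0.557 0.251 0.052] 0.9
top_can_center [0.572 0.366 0.044] 0.66
plunger_knob [ 0.548 -0.006  0.089] 0.58
endstop [ 0.491 -0.28   0.034] 0.68
carousel [ 0.59  -0.483  0.038] 0.77
loupe [0.758 0.148 0.023] 0.67
loupe [ 0.744 -0.166  0.039] 0.28
jar [ 0.743 -0.166  0.041] 0.82
jar [ 0.522 -0.12   0.078] 0.56
jar [ 0.542 -0.007  0.094] 0.5
driver [0.569 0.46  0.016] 0.54
top [0.54797975 0.00432107 1.0793377 ] [ 0.71080931 -0.7015025   0.03731267 -0.03538551]
station [ 0.528 -0.121  0.017] 0.86
can_a_center [ 0.516 -0.161  0.074] 0.79
top_can_center [0.632 0.184 0.048] 0.97
top_can_center [0.561 0.262 0.06 ] 0.64
top_can_center [0.569 0.375 0.045] 0.59
top_can_center [ 0.744 -0.151  0.049] 0.38
endstop [ 0.494 -0.27   0.032] 0.86
carousel [ 0.594 -0.461  0.042] 0.8
carousel [ 0.523 -0.109  0.072] 0.47
loupe [0.759 0.156 0.026] 0.72
jar [ 0.74  -0.151  0.046] 0.78
driver [0.57  0.465 0.016] 0.72
```

View pics/side0.png

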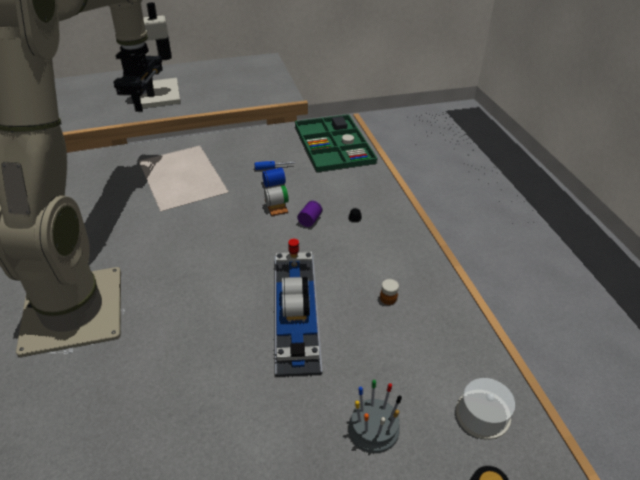

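View pics/top0.png

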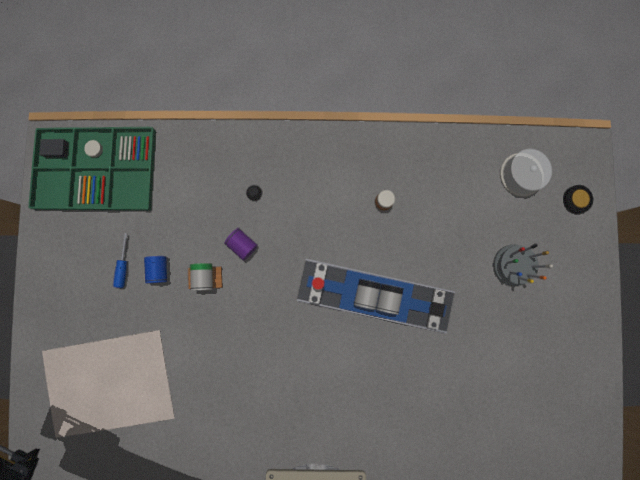

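Candidates for the green-capped canister:

| Object | Side pixel | Top pixel |
|---|---|---|
| Silver body, green cap | (276,197) | (202,277) |
| Blue can | (274,177) | (155,270) |
| Purple can | (310,213) | (241,243) |

I choose the silver can with the green cap. Next I'll check it in a close crop and measure.

```bash
python3 - <<'E'
from h import *
c=cam('top'); s=cam('side')
a=c['color'][230:310,130:250]; b=c['color'][250:340,290:460]
A=cv2.resize(a,(480,320),interpolation=cv2.INTER_CUBIC); B=cv2.resize(b,(600,318),interpolation=cv2.INTER_CUBIC)
im=np.zeros((600,800,3),np.uint8); im[:278,:417]=cv2.resize(A,(417,278)); im[280:598,:600]=B
d=s['color'][165:225,240:330]; im[:278,420:800]=cv2.resize(d,(380,278))
cv2.imwrite('pics/crop.png',im[:,:,::-1])
for n,cc in (('top',c),('side',s)):
    for l in ['top_can_center','can_a_center','plunger_knob','station','endstop']:
        for d in nets.regions_of(l,n):
            m=d['region']; P=pts(cc,m); v,u=np.nonzero(m)
            print(n,l,round(d['confidence'],2),'px',u.mean().round(),v.mean().round(),m.sum(),'med',np.median(P,0).round(4),'min',np.percentile(P,3,0).round(3),'max',np.percentile(P,97,0).round(3))
# station rail orientation from top: color-based blue/grey rect
P=pts(c,np.ones((480,640),bool)); 
m=np.zeros((480,640),bool); m[250:340,290:460]=1
Q=pts(c,m); q=Q[(Q[:,2]>0.012)&(Q[:,2]<0.15)]
print('bench z',np.median(Q[Q[:,2]<0.008][:,2]),len(q))
rc=cv2.minAreaRect(q[:,:2].astype(np.float32)); print(rc)
E
```

```text
top top_can_center 0.84 px 202.0 276.0 550 med [0.561  0.2607 0.0603] min [0.532 0.243 0.042] max [0.589 0.284 0.066]
top top_can_center 0.75 px 241.0 244.0 615 med [0.6365 0.1765 0.0454] min [0.608 0.148 0.008] max [0.666 0.209 0.052]
top top_can_center 0.68 px 155.0 268.0 563 med [0.5777 0.3728 0.0455] min [0.548 0.356 0.02 ] max [0.606 0.4   0.051]
top can_a_center 0.87 px 389.0 299.0 612 med [ 0.5169 -0.1577  0.0741] min [ 0.49  -0.184  0.059] max [ 0.545 -0.136  0.08 ]
top plunger_knob 0.47 px 318.0 283.0 111 med [ 0.5496 -0.0009  0.0952] min [ 0.539 -0.012  0.092] max [0.56  0.01  0.099]
top station 0.94 px 373.0 295.0 4354 med [ 0.5241 -0.1157  0.015 ] min [ 0.457 -0.305  0.008] max [0.589 0.031 0.023]
top endstop 0.71 px 436.0 309.0 455 med [ 0.4935 -0.2726  0.0359] min [ 0.454 -0.29   0.026] max [ 0.532 -0.257  0.048]
side top_can_center 0.78 px 273.0 177.0 337 med [0.5706 0.3642 0.0371] min [0.543 0.354 0.011] max [0.601 0.392 0.051]
side top_can_center 0.73 px 309.0 214.0 454 med [0.6314 0.1681 0.0386] min [0.602 0.147 0.001] max [0.666 0.203 0.052]
side top_can_center 0.58 px 276.0 196.0 361 med [0.5577 0.2507 0.0528] min [0.529 0.242 0.029] max [0.587 0.274 0.065]
side can_a_center 0.83 px 295.0 304.0 589 med [ 0.5119 -0.1757  0.071 ] min [ 0.484 -0.19   0.043] max [ 0.539 -0.145  0.079]
side can_a_center 0.36 px 297.0 323.0 3204 med [ 0.5086 -0.1969  0.0149] min [ 0.45  -0.313  0.007] max [0.581 0.005 0.025]
side plunger_knob 0.59 px 294.0 246.0 134 med [ 0.5471 -0.0074  0.0905] min [ 0.537 -0.012  0.068] max [0.558 0.009 0.098]
side station 0.55 px 297.0 322.0 3349 med [ 0.5105 -0.1954  0.015 ] min [ 0.45  -0.312  0.006] max [0.583 0.007 0.03 ]
side endstop 0.71 px 297.0 352.0 597 med [ 0.4895 -0.2768  0.0346] min [ 0.45 -0.29  0.02] max [ 0.531 -0.256  0.048]
bench z -0.0005297028544217763 5287
((0.5221021175384521, -0.13706792891025543), (0.35763728618621826, 0.10064568370580673), 78.03340911865234)
```

View pics/crop.png

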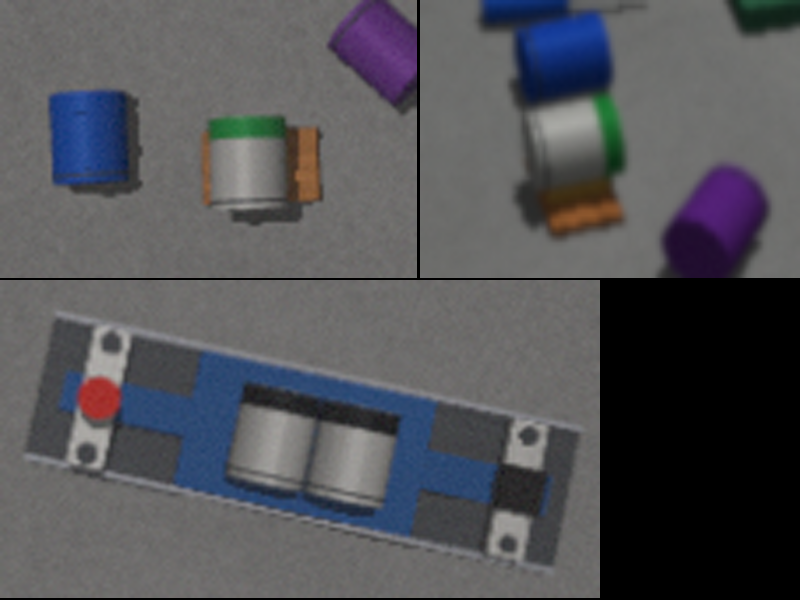

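The crop confirms it: the silver can with the green cap sits at top pixel (202,277) on its wooden rest, and the blue and purple cans are look-alikes. The plunger is at the +y end of the rail (red knob, top pixel (318,283)). Next I'll fit the cylinders and the station.

```bash
cat >> h.py <<'E'
from scipy.optimize import least_squares
def fitcyl(P,z0,p0,yaw0):
    # level cylinder r=.025 : params lateral offset, yaw, z
    def dec(p): 
        a=np.array([np.cos(p[1]),np.sin(p[1])]); n=np.array([-a[1],a[0]]); return a,n
    def res(p):
        a,n=dec(p); d=(P[:,:2]-p0)@n-p[0]; return np.hypot(d,P[:,2]-p[2])-.025
    s=least_squares(res,[0,yaw0,z0],loss='soft_l1',f_scale=.002); a,n=dec(s.x)
    t=(P[:,:2]-p0)@a; lo,hi=np.percentile(t,[1,99]); mid=(lo+hi)/2
    return np.r_[p0+a*mid+n*s.x[0],s.x[2]],np.degrees(s.x[1]),hi-lo,np.sqrt(np.mean(res(s.x)**2))
E
python3 - <<'E'
from h import *
C={n:cam(n) for n in('top','side')}
f=np.ones((480,640),bool)
for n in C:
    P=pts(C[n],f)
    st=np.array([.5221,-.1371]); ya=np.radians(78.2); ey=np.array([np.cos(ya),np.sin(ya)]); ex=np.array([ey[1],-ey[0]])
    for nm,c0,z0,yaw,zm in (('green',np.array([.561,.262]),.039,0.,.03),('A',st-.026*ey,.0534,ya-np.pi/2,.058),('B',st+.026*ey,.0534,ya-np.pi/2,.058)):
        d=P[:,:2]-c0; a=np.array([np.cos(yaw),np.sin(yaw)]); m=(abs(d@a)<.042)&(abs(d@np.array([-a[1],a[0]]))<(.033 if nm=='green' else .024))&(P[:,2]>zm)&(P[:,2]<.09)
        print(n,nm,m.sum(),*fitcyl(P[m],z0,c0,yaw))
    k=P[(np.hypot(*(P[:,:2]-[.5496,-.002]).T)<.025)&(P[:,2]>.09)]; print('knobtop',k.mean(0),cv2.minEnclosingCircle(k[:,:2].astype(np.float32)))
    e=P[:, :2]-(st-.14*ey); q=P[(abs(e@ex)<.06)&(abs(e@ey)<.022)&(P[:,2]>.028)&(P[:,2]<.06)]
    print('endstop',cv2.minAreaRect(q[:,:2].astype(np.float32)))
    e=P[:, :2]-(st+.14*ey); q=P[(abs(e@ex)<.06)&(abs(e@ey)<.022)&(P[:,2]>.04)&(P[:,2]<.058)]
    print('bridge',cv2.minAreaRect(q[:,:2].astype(np.float32)))
    q=P[(abs((P[:,:2]-st)@ex)<.06)&(abs((P[:,:2]-st)@ey)<.2)&(P[:,2]>.01)]
    print('rail',cv2.minAreaRect(q[:,:2].astype(np.float32)))
E
```

```text
top green 577 [0.56064664 0.26795039 0.03865067] 3.3169518244538247 0.05914117787842675 0.0016885354463283585
top A 577 [ 0.5166323  -0.16203369  0.05291192] -10.62697987488548 0.058860390411574724 0.00159972102281919
top B 572 [ 0.52729275 -0.11188496  0.05241928] -11.615207907908045 0.058991243304273494 0.0016030165531800778
knobtop [ 0.55058535 -0.00099418  0.09559238] ((0.5505984425544739, -0.0009578733588568866), 0.013230114243924618)
endstop ((0.49301424622535706, -0.2736067771911621), (0.02970287948846817, 0.09051769971847534), 75.84650421142578)
bridge ((0.5507276058197021, -0.0009612478315830231), (0.023791909217834473, 0.0900316908955574), 78.28780364990234)
rail ((0.5220498442649841, -0.1372033804655075), (0.3584080636501312, 0.10077610611915588), 78.01216125488281)
side green 365 [0.55800199 0.26969476 0.03855772] 3.8102238272709994 0.06002039941748932 0.004046925713048375
side A 466 [ 0.51458089 -0.16083727  0.05226752] -12.722091480686888 0.05967954598650383 0.0019141385350055897
side B 429 [ 0.52499621 -0.11001336  0.05250333] -11.54094568487807 0.05918787282146436 0.0019595123604039416
knobtop [ 0.54757545 -0.00094366  0.09452887] ((0.5478107929229736, 0.0006836468237452209), 0.01586931385099888)
endstop ((0.49128130078315735, -0.2731867730617523), (0.033974435180425644, 0.08781152963638306), 73.63711547851562)
bridge ((0.5475050210952759, 6.813183426856995e-05), (0.031931258738040924, 0.08745500445365906), 76.03336334228516)
rail ((0.5201005339622498, -0.13928231596946716), (0.3576057255268097, 0.09902357310056686), 78.1856689453125)
```

```bash
cat >> h.py <<'E'
from scipy.spatial.transform import Rotation as Ro
def go(tx,ty,tz,jaw):  # world TCP target & jaw(tool y) world angle deg; from measured pose
    s=monitor.read_state(); R=Ro.from_quat(s['eef_rot']).as_matrix()
    d=R.T@(np.array([tx,ty,tz])-s['ee_pos'])
    j=np.radians(jaw); y=np.array([np.cos(j),np.sin(j),0]); z=np.array([0,0,-1.]); 
    if y@R[:,1]<0: y=-y
    Rt=np.c_[np.cross(y,z),y,z]; v=Ro.from_matrix(R.T@Rt).as_rotvec()/(2*np.pi)
    print('shift',d.round(4),'turn',v.round(4),'now',s['ee_pos'].round(4),'F',s['ft_force'].round(2),'w',round(s['width'],4),'t',round(s['time'],2))
E
python3 -c "
from h import *
go(.5595,.2685,.2,3.4)
go(.5595,.2685,.093,3.4)"
```

```text
shift [-0.421  -0.169   0.0922] turn [ 0.     -0.      0.1804] now [0.2305 0.5809 0.2923] F [-0.54  0.18 -0.67] w 0.0869 t 1.7
shift [-0.421  -0.1691  0.1992] turn [ 0.     -0.      0.1804] now [0.2305 0.5809 0.2923] F [-0.54  0.18 -0.67] w 0.0869 t 1.7
```

Call:
drive_tool([
  {"x": -0.04,"y": -0.016,"z": 0.01,"rz": 0.018,"fingers": 1},
  {"x": -0.085,"y": -0.034,"z": 0.02,"rz": 0.04,"fingers": 1},
  {"x": -0.13,"y": -0.052,"z": 0.03,"rz": 0.06,"fingers": 1},
  {"x": -0.175,"y": -0.07,"z": 0.04,"rz": 0.08,"fingers": 1},
  {"x": -0.22,"y": -0.088,"z": 0.05,"rz": 0.1,"fingers": 1},
  {"x": -0.265,"y": -0.106,"z": 0.06,"rz": 0.12,"fingers": 1},
  {"x": -0.31,"y": -0.124,"z": 0.07,"rz": 0.14,"fingers": 1},
  {"x": -0.355,"y": -0.142,"z": 0.08,"rz": 0.16,"fingers": 1},
  {"x": -0.4,"y": -0.16,"z": 0.088,"rz": 0.175,"fingers": 1},
  {"x": -0.421,"y": -0.169,"z": 0.092,"rz": 0.1804,"fingers": 1},
  {"x": -0.421,"y": -0.169,"z": 0.092,"rz": 0.1804,"fingers": 1},
  {"x": -0.421,"y": -0.169,"z": 0.092,"rz": 0.1804,"fingers": 1},
])

```text
validation failed for argument at $.pl...
```

```bash
python3 -c "
from h import *
go(.5595,.2685,.093,3.4)
c=cam('side','side1')
cv2.imwrite('pics/side1c.png',cv2.resize(c['color'][100:260,180:390],(788,600))[:,:,::-1])"
```

```text
shift [-0.421  -0.1691  0.1992] turn [ 0.     -0.      0.1804] now [0.2305 0.5809 0.2923] F [-0.54  0.18 -0.67] w 0.0869 t 1.7
```

View pics/side1c.png

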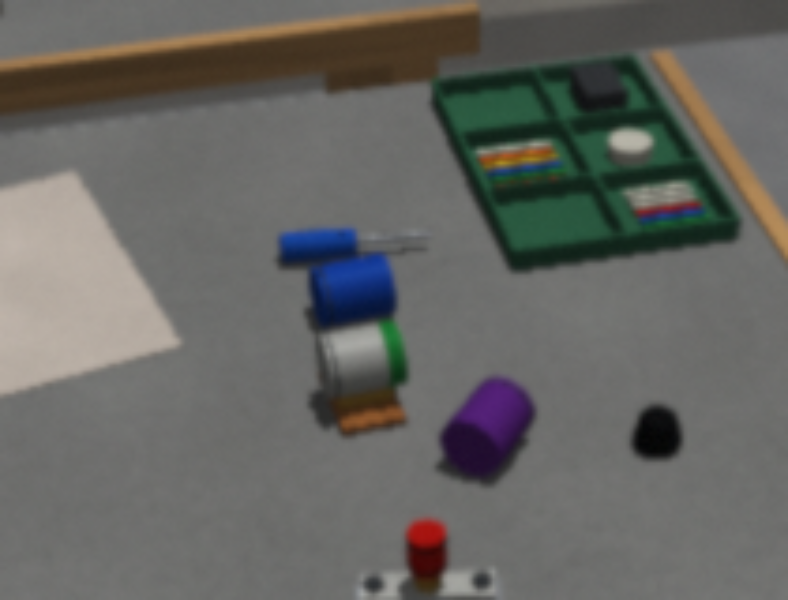

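The call was refused and the arm didn't move; the scene is unchanged. I'll send one full row to see whether every field is needed.

Call:
drive_tool([
  {"rx": 0,"ry": 0,"rz": 0.02,"x": -0.04,"y": -0.016,"z": 0.01,"fingers": 1},
])

```text
time: 1.88
ee_pos: [0.2591, 0.5532, 0.2825]
eef_rot: [0.247, 0.969, 0.001, -0.001]
ft_force: [0.8, 0.1, -0.9]
width: 0.0869
```

```bash
python3 -c "
from h import *
go(.5595,.2685,.2,3.4)"
```

```text
shift [-0.4003 -0.106   0.0815] turn [ 0.     -0.0004  0.161 ] now [0.2591 0.5532 0.2825] F [ 0.77  0.15 -0.93] w 0.0869 t 1.88
```

Call:
drive_tool([
  {"rx": 0,"ry": 0,"rz": 0.018,"x": -0.045,"y": -0.012,"z": 0.01,"fingers": 1},
  {"rx": 0,"ry": 0,"rz": 0.036,"x": -0.09,"y": -0.024,"z": 0.02,"fingers": 1},
  {"rx": 0,"ry": 0,"rz": 0.054,"x": -0.135,"y": -0.036,"z": 0.03,"fingers": 1},
  {"rx": 0,"ry": 0,"rz": 0.072,"x": -0.18,"y": -0.048,"z": 0.04,"fingers": 1},
  {"rx": 0,"ry": 0,"rz": 0.09,"x": -0.225,"y": -0.06,"z": 0.05,"fingers": 1},
  {"rx": 0,"ry": 0,"rz": 0.108,"x": -0.27,"y": -0.071,"z": 0.06,"fingers": 1},
  {"rx": 0,"ry": 0,"rz": 0.126,"x": -0.315,"y": -0.083,"z": 0.07,"fingers": 1},
  {"rx": 0,"ry": 0,"rz": 0.144,"x": -0.36,"y": -0.095,"z": 0.078,"fingers": 1},
  {"rx": 0,"ry": 0,"rz": 0.161,"x": -0.4,"y": -0.106,"z": 0.081,"fingers": 1},
  {"rx": 0,"ry": 0,"rz": 0.161,"x": -0.4,"y": -0.106,"z": 0.081,"fingers": 1},
  {"rx": 0,"ry": 0,"rz": 0.161,"x": -0.4,"y": -0.106,"z": 0.081,"fingers": 1},
])

```text
time: 3.25
ee_pos: [0.5606, 0.2662, 0.2012]
eef_rot: [0.687, 0.727, 0.0, -0.0]
ft_force: [0.1, 0.7, -0.4]
width: 0.0871
```

```bash
python3 -c "
from h import *
go(.5595,.2685,.093,3.4)
c=cam('side')
cv2.imwrite('pics/side2c.png',cv2.resize(c['color'][100:260,180:390],(788,600))[:,:,::-1])"
```

```text
shift [ 0.0023 -0.001   0.1082] turn [-0.0001 -0.0001 -0.0004] now [0.5606 0.2662 0.2012] F [ 0.12  0.66 -0.42] w 0.0871 t 3.25
```

View pics/side2c.png

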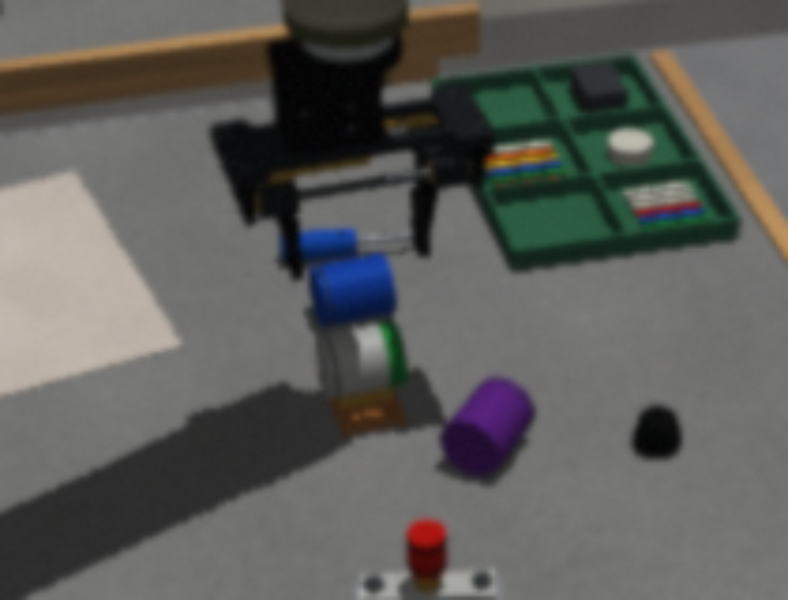

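The gripper is straight above the green-capped can, with the jaws along its axis. I'll go down and grip.

Call:
drive_tool([
  {"rx": 0,"ry": 0,"rz": 0,"x": 0.002,"y": -0.001,"z": 0.03,"fingers": 1},
  {"rx": 0,"ry": 0,"rz": 0,"x": 0.002,"y": -0.001,"z": 0.055,"fingers": 1},
  {"rx": 0,"ry": 0,"rz": 0,"x": 0.002,"y": -0.001,"z": 0.08,"fingers": 1},
  {"rx": 0,"ry": 0,"rz": 0,"x": 0.002,"y": -0.001,"z": 0.1,"fingers": 1},
  {"rx": 0,"ry": 0,"rz": 0,"x": 0.002,"y": -0.001,"z": 0.108,"fingers": 1},
  {"rx": 0,"ry": 0,"rz": 0,"x": 0.002,"y": -0.001,"z": 0.108,"fingers": 1},
])

```text
time: 4.05
ee_pos: [0.5598, 0.2677, 0.0932]
eef_rot: [0.687, 0.727, -0.0, -0.0]
ft_force: [-0.2, -0.5, 0.4]
width: 0.087
```

```bash
python3 -c "
from h import *
go(.5595,.2685,.093,3.4)
c=cam('side')
cv2.imwrite('pics/side3c.png',cv2.resize(c['color'][140:240,220:350],(780,600))[:,:,::-1])"
```

```text
shift [ 0.0008 -0.0002  0.0002] turn [-0.0001 -0.     -0.0005] now [0.5598 0.2677 0.0932] F [-0.19 -0.52  0.36] w 0.087 t 4.05
```

View pics/side3c.png

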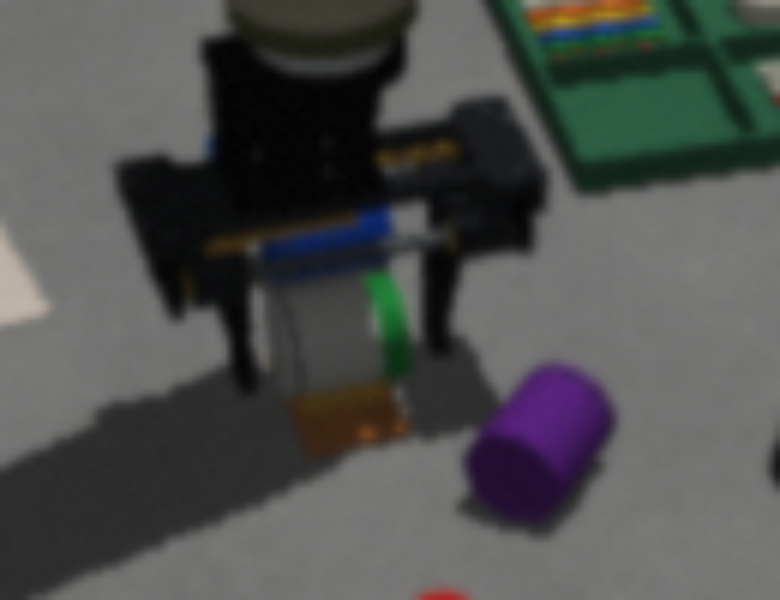

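The fingers straddle both ends of the can. I'll close them.

Call:
drive_tool([
  {"rx": 0,"ry": 0,"rz": 0,"x": 0.0005,"y": 0,"z": 0,"fingers": 0.75},
  {"rx": 0,"ry": 0,"rz": 0,"x": 0.0005,"y": 0,"z": 0,"fingers": 0.6},
  {"rx": 0,"ry": 0,"rz": 0,"x": 0.0005,"y": 0,"z": 0,"fingers": 0.6},
  {"rx": 0,"ry": 0,"rz": 0,"x": 0.0005,"y": 0,"z": 0,"fingers": 0.5},
  {"rx": 0,"ry": 0,"rz": 0,"x": 0.0005,"y": 0,"z": 0,"fingers": 0.5},
  {"rx": 0,"ry": 0,"rz": 0,"x": 0.0005,"y": 0,"z": 0,"fingers": 0.5},
], squeeze=30)

```text
time: 4.85
ee_pos: [0.56, 0.268, 0.0934]
eef_rot: [0.687, 0.727, 0.0, -0.0]
ft_force: [-1.4, -0.2, 2.5]
width: 0.0597
```

Gripped at 59.7 mm. Next I'll lift about 100 mm.

Call:
drive_tool([
  {"rx": 0,"ry": 0,"rz": 0,"x": 0,"y": 0,"z": -0.01,"fingers": 0.5},
  {"rx": 0,"ry": 0,"rz": 0,"x": 0,"y": 0,"z": -0.03,"fingers": 0.5},
  {"rx": 0,"ry": 0,"rz": 0,"x": 0,"y": 0,"z": -0.055,"fingers": 0.5},
  {"rx": 0,"ry": 0,"rz": 0,"x": 0,"y": 0,"z": -0.08,"fingers": 0.5},
  {"rx": 0,"ry": 0,"rz": 0,"x": 0,"y": 0,"z": -0.1,"fingers": 0.5},
  {"rx": 0,"ry": 0,"rz": 0,"x": 0,"y": 0,"z": -0.11,"fingers": 0.5},
  {"rx": 0,"ry": 0,"rz": 0,"x": 0,"y": 0,"z": -0.11,"fingers": 0.5},
])

```text
time: 5.72
ee_pos: [0.5601, 0.2681, 0.2038]
eef_rot: [0.687, 0.727, 0.001, 0.0]
ft_force: [0.3, 0.9, -1.3]
width: 0.06
```

```bash
python3 -c "
from h import *
go(.521,-.137,.200,-11.9)
c=cam('side')
cv2.imwrite('pics/side4c.png',cv2.resize(c['color'][100:260,180:390],(788,600))[:,:,::-1])
P=pts(c,np.ones((480,640),bool))
print(np.median(P[(abs(P[:,0]-.56)<.02)&(abs(P[:,1]-.245)<.02)&(P[:,2]>.1)&(P[:,2]<.2)],0))"
```

```text
shift [-0.4022 -0.0616  0.0035] turn [ 0.0001 -0.0001  0.0419] now [0.5601 0.2681 0.2038] F [ 0.31  0.85 -1.3 ] w 0.06 t 5.72
[0.55985491 0.2487652  0.16079169]
```

View pics/side4c.png

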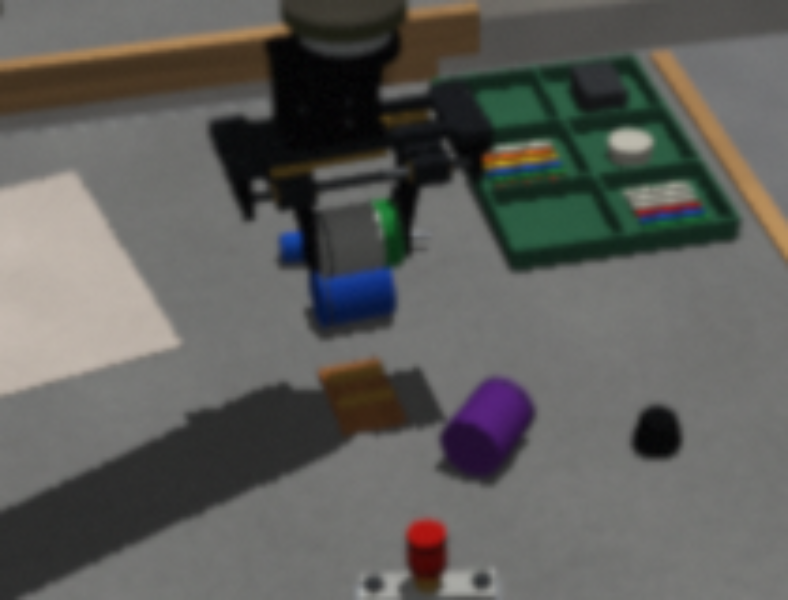

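The can is lifted clear of its rest. I'll carry it over the shuttle.

Call:
drive_tool([
  {"rx": 0,"ry": 0,"rz": 0.002,"x": -0.02,"y": -0.003,"z": 0,"fingers": 0.5},
  {"rx": 0,"ry": 0,"rz": 0.006,"x": -0.06,"y": -0.009,"z": 0,"fingers": 0.5},
  {"rx": 0,"ry": 0,"rz": 0.011,"x": -0.105,"y": -0.016,"z": 0,"fingers": 0.5},
  {"rx": 0,"ry": 0,"rz": 0.016,"x": -0.15,"y": -0.023,"z": 0,"fingers": 0.5},
  {"rx": 0,"ry": 0,"rz": 0.021,"x": -0.2,"y": -0.031,"z": 0,"fingers": 0.5},
  {"rx": 0,"ry": 0,"rz": 0.026,"x": -0.25,"y": -0.039,"z": 0,"fingers": 0.5},
  {"rx": 0,"ry": 0,"rz": 0.031,"x": -0.295,"y": -0.046,"z": 0,"fingers": 0.5},
  {"rx": 0,"ry": 0,"rz": 0.036,"x": -0.34,"y": -0.053,"z": 0,"fingers": 0.5},
  {"rx": 0,"ry": 0,"rz": 0.04,"x": -0.38,"y": -0.059,"z": 0,"fingers": 0.5},
  {"rx": 0,"ry": 0,"rz": 0.042,"x": -0.402,"y": -0.0615,"z": 0,"fingers": 0.5},
  {"rx": 0,"ry": 0,"rz": 0.042,"x": -0.402,"y": -0.0615,"z": 0,"fingers": 0.5},
  {"rx": 0,"ry": 0,"rz": 0.042,"x": -0.402,"y": -0.0615,"z": 0,"fingers": 0.5},
])

```text
time: 7.28
ee_pos: [0.521, -0.1356, 0.2029]
eef_rot: [0.776, 0.63, 0.0, -0.0]
ft_force: [0.5, 0.2, -1.7]
width: 0.0596
```

```bash
python3 -c "
from h import *
go(.521,-.137,.150,-11.9)
c=cam('side')
cv2.imwrite('pics/side5c.png',cv2.resize(c['color'][200:380,200:400],(666,600))[:,:,::-1])
P=pts(c,np.ones((480,640),bool))
st=np.array([.521,-.137])
# silver can in hand: colour-agnostic fit
d=P-[.521,-.137,.151]; a=np.array([np.cos(np.radians(-11.9)),np.sin(np.radians(-11.9))]);n=np.array([-a[1],a[0]])
m=(abs(d[:,:2]@a)<.027)&(abs(d[:,:2]@n)<.03)&(abs(d[:,2])<.03)
print(m.sum(),fitcyl(P[m],.15,st,np.radians(-11.9)))"
```

```text
shift [-0.0014  0.0003  0.0529] turn [-0.0001 -0.0001  0.0002] now [ 0.521  -0.1356  0.2029] F [ 0.45  0.17 -1.71] w 0.0596 t 7.28
574 (array([ 0.52151185, -0.13413031,  0.14787519]), np.float64(-12.265695813574771), np.float64(0.0518523212667003), np.float64(0.0018142111612450891))
```

View pics/side5c.png

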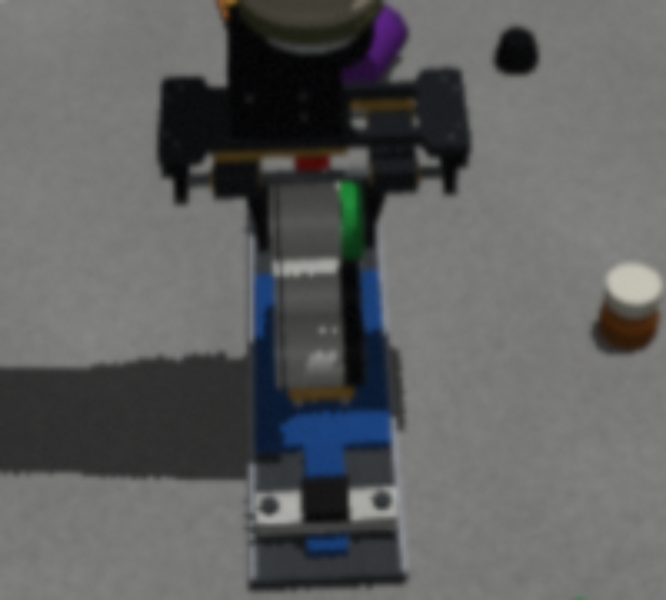

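The held can lies parallel to the cradle cans and is within about 1.5 mm of centre. I'll descend to just above contact.

Call:
drive_tool([
  {"rx": 0,"ry": 0,"rz": 0,"x": -0.0013,"y": 0.0008,"z": 0.01,"fingers": 0.5},
  {"rx": 0,"ry": 0,"rz": 0,"x": -0.0013,"y": 0.0008,"z": 0.025,"fingers": 0.5},
  {"rx": 0,"ry": 0,"rz": 0,"x": -0.0013,"y": 0.0008,"z": 0.038,"fingers": 0.5},
  {"rx": 0,"ry": 0,"rz": 0,"x": -0.0013,"y": 0.0008,"z": 0.046,"fingers": 0.5},
  {"rx": 0,"ry": 0,"rz": 0,"x": -0.0013,"y": 0.0008,"z": 0.049,"fingers": 0.5},
  {"rx": 0,"ry": 0,"rz": 0,"x": -0.0013,"y": 0.0008,"z": 0.049,"fingers": 0.5},
])

```text
time: 8.07
ee_pos: [0.5214, -0.1384, 0.1542]
eef_rot: [0.777, 0.63, -0.0, -0.0]
ft_force: [0.2, -0.4, -1.1]
width: 0.0596
```

```bash
python3 -c "
from h import *
go(.5215,-.137,.1505,-11.9)
c=cam('side')
cv2.imwrite('pics/side6c.png',cv2.resize(c['color'][230:350,230:370],(700,600))[:,:,::-1])
P=pts(c,np.ones((480,640),bool))
st=np.array([.521,-.137])
d=P-[.521,-.137,.1]; a=np.array([np.cos(np.radians(-11.9)),np.sin(np.radians(-11.9))]);n=np.array([-a[1],a[0]])
m=(abs(d[:,:2]@a)<.027)&(abs(d[:,:2]@n)<.03)&(abs(d[:,2])<.03)&(P[:,2]>.08)
print(m.sum(),fitcyl(P[m],.1,st,np.radians(-11.9)))"
```

```text
shift [ 0.0014 -0.0002  0.0037] turn [-0.     -0.     -0.0001] now [ 0.5214 -0.1384  0.1542] F [ 0.24 -0.4  -1.08] w 0.0596 t 8.07
527 (array([ 0.5216492 , -0.13681099,  0.09913744]), np.float64(-12.023982283842306), np.float64(0.05260052551122252), np.float64(0.0019026903899777609))
```

View pics/side6c.png

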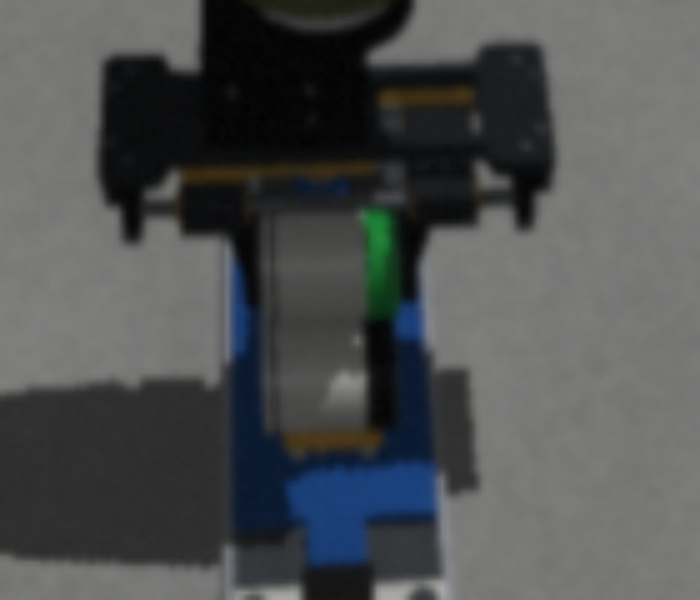

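The ends line up: the green cap's edge at crop (365–398) sits over the black cap's edge at (367–396). I'll shift 1.4 mm sideways and lower to contact.

Call:
drive_tool([
  {"rx": 0,"ry": 0,"rz": 0,"x": 0.0014,"y": 0,"z": 0,"fingers": 0.5},
  {"rx": 0,"ry": 0,"rz": 0,"x": 0.0014,"y": 0,"z": 0.001,"fingers": 0.5},
  {"rx": 0,"ry": 0,"rz": 0,"x": 0.0014,"y": 0,"z": 0.002,"fingers": 0.5},
  {"rx": 0,"ry": 0,"rz": 0,"x": 0.0014,"y": 0,"z": 0.003,"fingers": 0.5},
  {"rx": 0,"ry": 0,"rz": 0,"x": 0.0014,"y": 0,"z": 0.003,"fingers": 0.5},
])

```text
time: 8.75
ee_pos: [0.5216, -0.137, 0.1511]
eef_rot: [0.777, 0.63, -0.0, -0.0]
ft_force: [-0.2, -0.8, -1.7]
width: 0.0595
```

Call:
drive_tool([
  {"rx": 0,"ry": 0,"rz": 0,"x": 0,"y": 0,"z": 0.0005,"fingers": 0.5},
  {"rx": 0,"ry": 0,"rz": 0,"x": 0,"y": 0,"z": 0.001,"fingers": 0.5},
  {"rx": 0,"ry": 0,"rz": 0,"x": 0,"y": 0,"z": 0.001,"fingers": 0.5},
])

```text
time: 9.12
ee_pos: [0.5217, -0.1371, 0.1503]
eef_rot: [0.777, 0.63, 0.0, 0.0]
ft_force: [-1.2, -0.5, 0.6]
width: 0.0602
```

Call:
drive_tool([
  {"rx": 0,"ry": 0,"rz": 0,"x": 0,"y": 0,"z": 0.0005,"fingers": 0.5},
  {"rx": 0,"ry": 0,"rz": 0,"x": 0,"y": 0,"z": 0.0005,"fingers": 0.5},
])

```text
time: 9.38
ee_pos: [0.5218, -0.1372, 0.1502]
eef_rot: [0.777, 0.63, 0.0, 0.0]
ft_force: [-2.8, 0.2, 6.1]
width: 0.0599
```

```bash
python3 -c "
from h import *
go(.5215,-.137,.1505,-11.9)
c=cam('side'); go(.5215,-.137,.1505,-11.9)
P=pts(c,np.ones((480,640),bool))
st=np.array([.521,-.137])
d=P-[.521,-.137,.097]; a=np.array([np.cos(np.radians(-11.9)),np.sin(np.radians(-11.9))]);n=np.array([-a[1],a[0]])
m=(abs(d[:,:2]@a)<.027)&(abs(d[:,:2]@n)<.03)&(abs(d[:,2])<.03)&(P[:,2]>.08)
print(m.sum(),fitcyl(P[m],.1,st,np.radians(-11.9)))"
```

```text
shift [ 0.0002 -0.0004 -0.0003] turn [ 0.0001 -0.     -0.0001] now [ 0.5218 -0.1372  0.1502] F [-2.8   0.23  6.12] w 0.0599 t 9.38
shift [ 0.0001 -0.0004 -0.0003] turn [ 0.0001 -0.     -0.0001] now [ 0.5218 -0.1372  0.1502] F [-2.3  -0.37  5.04] w 0.0594 t 9.43
520 (array([ 0.52178759, -0.13588214,  0.09526032]), np.float64(-11.95595326358369), np.float64(0.05277248874497706), np.float64(0.0019263564786130703))
```

The can is in contact (about 6 N) and centred to within about 0.5 mm. I'll release it gently.

Call:
drive_tool([
  {"rx": 0,"ry": 0,"rz": 0,"x": 0,"y": 0,"z": 0,"fingers": 0.69},
  {"rx": 0,"ry": 0,"rz": 0,"x": 0,"y": 0,"z": 0,"fingers": 0.72},
  {"rx": 0,"ry": 0,"rz": 0,"x": 0,"y": 0,"z": 0,"fingers": 0.8},
  {"rx": 0,"ry": 0,"rz": 0,"x": 0,"y": 0,"z": 0,"fingers": 0.9},
  {"rx": 0,"ry": 0,"rz": 0,"x": 0,"y": 0,"z": 0,"fingers": 0.95},
], squeeze=10)

```text
time: 10.05
ee_pos: [0.5217, -0.1369, 0.1497]
eef_rot: [0.777, 0.63, 0.0, -0.0]
ft_force: [-1.0, -0.6, -0.2]
width: 0.0796
```

```bash
python3 -c "
from h import *
c=cam('side'); go(.5215,-.137,.1505,-11.9)
cv2.imwrite('pics/side7c.png',cv2.resize(c['color'][230:350,230:370],(700,600))[:,:,::-1])
P=pts(c,np.ones((480,640),bool))
st=np.array([.521,-.137])
d=P-[.521,-.137,.097]; a=np.array([np.cos(np.radians(-11.9)),np.sin(np.radians(-11.9))]);n=np.array([-a[1],a[0]])
m=(abs(d[:,:2]@a)<.027)&(abs(d[:,:2]@n)<.03)&(abs(d[:,2])<.03)&(P[:,2]>.08)
print(m.sum(),fitcyl(P[m],.1,st,np.radians(-11.9)))"
```

```text
shift [-0.0001 -0.0002 -0.0008] turn [-0.     -0.     -0.0001] now [ 0.5217 -0.1369  0.1497] F [-0.22  0.25  0.27] w 0.0806 t 10.1
520 (array([ 0.52205302, -0.13602967,  0.09496062]), np.float64(-12.672683108031084), np.float64(0.05269012684226836), np.float64(0.0018999272348053644))
```

View pics/side7c.png

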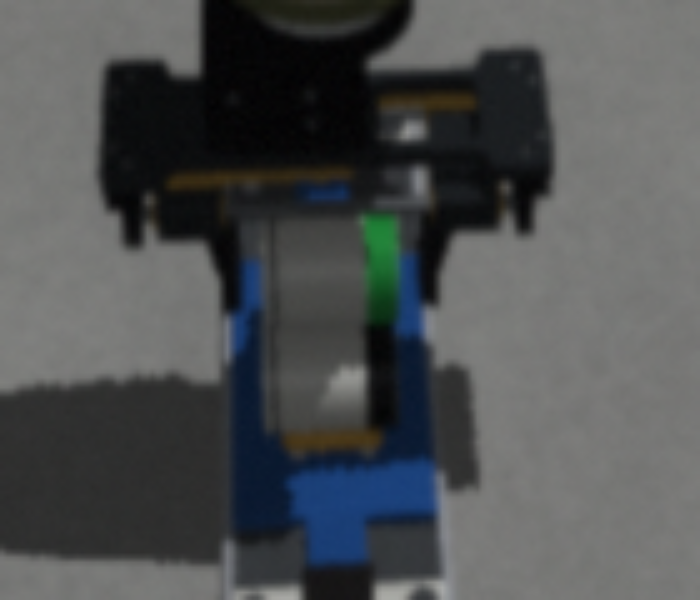

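The can rests on the two lower ones. I'll lift straight up, then go above the knob.

Call:
drive_tool([
  {"rx": 0,"ry": 0,"rz": 0,"x": 0,"y": 0,"z": -0.008,"fingers": 1},
  {"rx": 0,"ry": 0,"rz": 0,"x": 0,"y": 0,"z": -0.025,"fingers": 1},
  {"rx": 0,"ry": 0,"rz": 0,"x": 0,"y": 0,"z": -0.05,"fingers": 1},
  {"rx": 0,"ry": 0,"rz": 0,"x": 0,"y": 0,"z": -0.07,"fingers": 1},
  {"rx": 0,"ry": 0,"rz": 0,"x": 0,"y": 0,"z": -0.07,"fingers": 1},
])

```text
time: 10.72
ee_pos: [0.5227, -0.1372, 0.2221]
eef_rot: [0.777, 0.63, 0.002, 0.001]
ft_force: [0.3, -0.3, 0.1]
width: 0.087
```

```bash
python3 -c "
from h import *
go(.55,-.0003,.21,-11.9)"
```

```text
shift [ 0.1396 -0.0016  0.0122] turn [ 0.0006 -0.0002 -0.0001] now [ 0.5227 -0.1372  0.2221] F [ 0.33 -0.35  0.11] w 0.087 t 10.72
```

Call:
drive_tool([
  {"rx": 0,"ry": 0,"rz": 0,"x": 0.03,"y": 0,"z": 0,"fingers": 1},
  {"rx": 0,"ry": 0,"rz": 0,"x": 0.07,"y": 0,"z": 0,"fingers": 1},
  {"rx": 0,"ry": 0,"rz": 0,"x": 0.11,"y": -0.001,"z": 0,"fingers": 1},
  {"rx": 0,"ry": 0,"rz": 0,"x": 0.139,"y": -0.001,"z": 0.01,"fingers": 1},
  {"rx": 0,"ry": 0,"rz": 0,"x": 0.139,"y": -0.001,"z": 0.01,"fingers": 1},
  {"rx": 0,"ry": 0,"rz": 0,"x": 0.139,"y": -0.001,"z": 0.01,"fingers": 1},
])

```text
time: 11.48
ee_pos: [0.5492, -0.0016, 0.2096]
eef_rot: [0.777, 0.63, -0.0, 0.0]
ft_force: [-0.6, 0.1, 0.3]
width: 0.0871
```

```bash
python3 -c "
from h import *
c=cam('side'); go(.55,-.0003,.134,-11.9)
cv2.imwrite('pics/side8c.png',cv2.resize(c['color'][190:350,210:390],(675,600))[:,:,::-1])
P=pts(c,np.ones((480,640),bool))
st=np.array([.521,-.137])
d=P-[.521,-.137,.097]; a=np.array([np.cos(np.radians(-11.9)),np.sin(np.radians(-11.9))]);n=np.array([-a[1],a[0]])
m=(abs(d[:,:2]@a)<.04)&(abs(d[:,:2]@n)<.03)&(abs(d[:,2])<.03)&(P[:,2]>.085)
print(m.sum(),fitcyl(P[m],.1,st,np.radians(-11.9)))
e=cam('top'); cv2.imwrite('pics/top8c.png',cv2.resize(e['color'][250:340,290:460],(760,402))[:,:,::-1])"
```

```text
shift [0.0018 0.0003 0.0758] turn [ 0.      0.0001 -0.0003] now [ 0.5493 -0.002   0.2098] F [-0.2   0.47 -0.85] w 0.087 t 11.53
597 (array([ 0.52135333, -0.13580476,  0.09518587]), np.float64(-12.328999398994855), np.float64(0.05920631365991802), np.float64(0.0018387686126388162))
```

View pics/side8c.png

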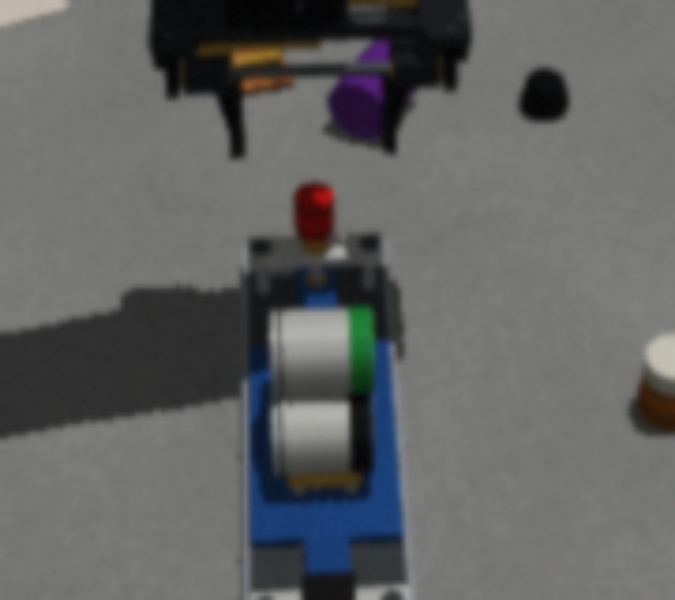

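View pics/top8c.png

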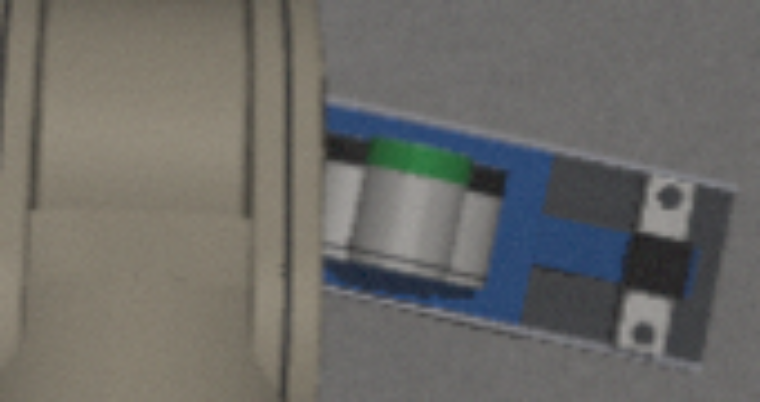

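The green-capped can is saddled with its ends level to within about 1.5 mm: green cap at side crop (362,350), black cap at (362,435). Next I'll go down on the red knob.

Call:
drive_tool([
  {"rx": 0,"ry": 0,"rz": 0,"x": 0.0015,"y": 0.0005,"z": 0.02,"fingers": 0.7},
  {"rx": 0,"ry": 0,"rz": 0,"x": 0.0015,"y": 0.0005,"z": 0.04,"fingers": 0.7},
  {"rx": 0,"ry": 0,"rz": 0,"x": 0.0015,"y": 0.0005,"z": 0.06,"fingers": 0.6},
  {"rx": 0,"ry": 0,"rz": 0,"x": 0.0015,"y": 0.0005,"z": 0.071,"fingers": 0.6},
  {"rx": 0,"ry": 0,"rz": 0,"x": 0.0015,"y": 0.0005,"z": 0.075,"fingers": 0.6},
  {"rx": 0,"ry": 0,"rz": 0,"x": 0.0015,"y": 0.0005,"z": 0.075,"fingers": 0.6},
])

```text
time: 12.32
ee_pos: [0.5504, 0.0004, 0.1351]
eef_rot: [0.777, 0.63, 0.0, 0.0]
ft_force: [-0.1, 0.3, -0.1]
width: 0.0525
```

```bash
python3 -c "
from h import *
c=cam('side'); go(.55,-.0003,.134,-11.9)
cv2.imwrite('pics/side9c.png',cv2.resize(c['color'][190:310,230:370],(700,600))[:,:,::-1])"
```

```text
shift [-0.0009 -0.0004  0.0013] turn [ 0.0001 -0.0001 -0.0001] now [5.506e-01 5.000e-04 1.353e-01] F [0.4  1.03 0.49] w 0.0525 t 12.38
```

View pics/side9c.png

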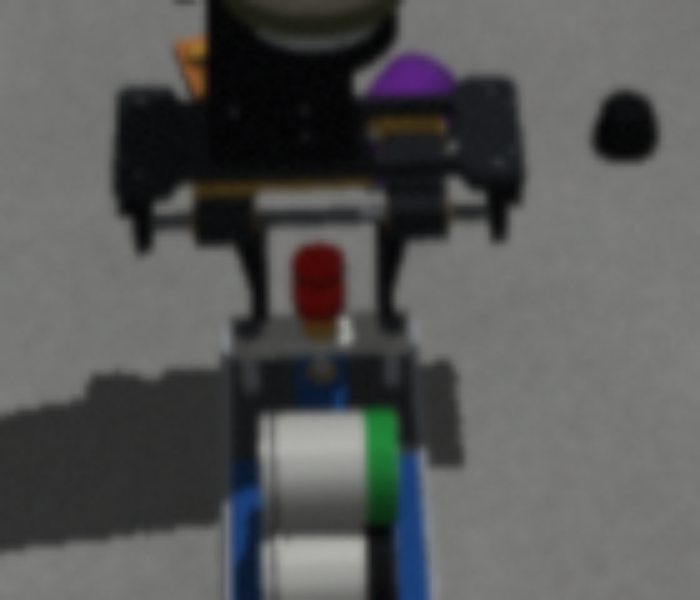

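The fingers straddle the knob: crop (318,282), with the fingers at x = 258 and 390. I'll close on it.

Call:
drive_tool([
  {"rx": 0,"ry": 0,"rz": 0,"x": 0,"y": 0,"z": 0.001,"fingers": 0.4},
  {"rx": 0,"ry": 0,"rz": 0,"x": 0,"y": 0,"z": 0.001,"fingers": 0.3},
  {"rx": 0,"ry": 0,"rz": 0,"x": 0,"y": 0,"z": 0.001,"fingers": 0.2},
  {"rx": 0,"ry": 0,"rz": 0,"x": 0,"y": 0,"z": 0.001,"fingers": 0.15},
  {"rx": 0,"ry": 0,"rz": 0,"x": 0,"y": 0,"z": 0.001,"fingers": 0.15},
  {"rx": 0,"ry": 0,"rz": 0,"x": 0,"y": 0,"z": 0.001,"fingers": 0.15},
], squeeze=45)

```text
time: 13.12
ee_pos: [0.5491, 0.0009, 0.1337]
eef_rot: [0.777, 0.63, -0.001, -0.001]
ft_force: [-6.3, 2.2, 5.3]
width: 0.0248
```

Gripped (25 mm), with a slight side force. I'll relieve that and pull up slowly.

Call:
drive_tool([
  {"rx": 0,"ry": 0,"rz": 0,"x": 0,"y": -0.001,"z": 0,"fingers": 0.15},
  {"rx": 0,"ry": 0,"rz": 0,"x": 0,"y": -0.001,"z": -0.002,"fingers": 0.15},
  {"rx": 0,"ry": 0,"rz": 0,"x": 0,"y": -0.001,"z": -0.004,"fingers": 0.15},
  {"rx": 0,"ry": 0,"rz": 0,"x": 0,"y": -0.001,"z": -0.006,"fingers": 0.15},
  {"rx": 0,"ry": 0,"rz": 0,"x": 0,"y": -0.001,"z": -0.008,"fingers": 0.15},
  {"rx": 0,"ry": 0,"rz": 0,"x": 0,"y": -0.001,"z": -0.01,"fingers": 0.15},
  {"rx": 0,"ry": 0,"rz": 0,"x": 0,"y": -0.001,"z": -0.01,"fingers": 0.15},
])

```text
time: 14.0
ee_pos: [0.5489, 0.0009, 0.1436]
eef_rot: [0.777, 0.63, -0.0, -0.0]
ft_force: [-0.9, 1.6, -9.2]
width: 0.0247
```

```bash
python3 -c "
from h import *
c=cam('side'); go(.55,-.0003,.1497,-11.9)
cv2.imwrite('pics/side10c.png',cv2.resize(c['color'][220:290,255:335],(685,600),interpolation=cv2.INTER_CUBIC)[:,:,::-1])"
```

```text
shift [-0.001   0.0013 -0.0062] turn [-0.0001  0.     -0.    ] now [0.5489 0.001  0.1435] F [-1.86  2.5  -9.49] w 0.0247 t 14.05
```

View pics/side10c.png

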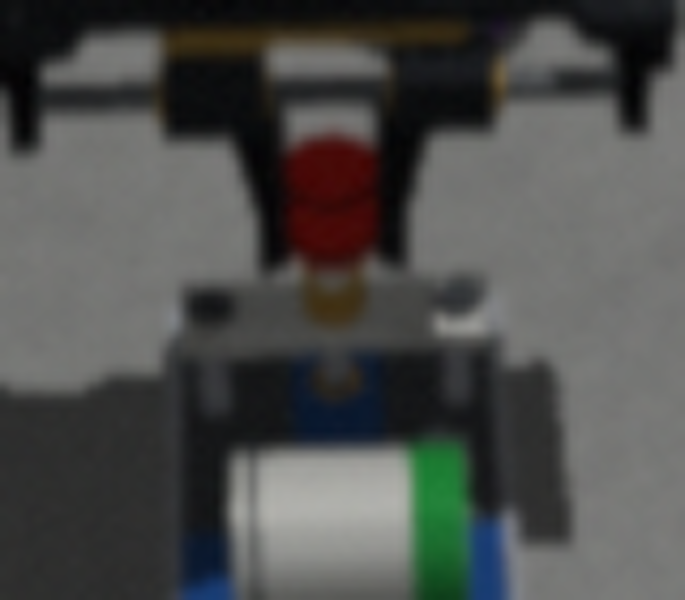

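The knob is rising with a 9.2 N pull, which agrees with the spring (about 8.8 N at 10 mm). On to the stop.

Call:
drive_tool([
  {"rx": 0,"ry": 0,"rz": 0,"x": 0,"y": 0,"z": -0.002,"fingers": 0.15},
  {"rx": 0,"ry": 0,"rz": 0,"x": 0,"y": 0,"z": -0.004,"fingers": 0.15},
  {"rx": 0,"ry": 0,"rz": 0,"x": 0,"y": 0,"z": -0.0055,"fingers": 0.15},
  {"rx": 0,"ry": 0,"rz": 0,"x": 0,"y": 0,"z": -0.0065,"fingers": 0.15},
  {"rx": 0,"ry": 0,"rz": 0,"x": 0,"y": 0,"z": -0.0065,"fingers": 0.15},
], squeeze=55)

```text
time: 14.68
ee_pos: [0.5489, 0.0009, 0.1499]
eef_rot: [0.777, 0.63, -0.0, -0.0]
ft_force: [-2.6, 2.4, -14.5]
width: 0.0251
```

Call:
drive_tool([
  {"rx": 0,"ry": 0,"rz": 0,"x": 0,"y": 0,"z": -0.0005,"fingers": 0.15},
  {"rx": 0,"ry": 0,"rz": 0,"x": 0,"y": 0,"z": -0.0008,"fingers": 0.15},
  {"rx": 0,"ry": 0,"rz": 0,"x": 0,"y": 0,"z": -0.0008,"fingers": 0.15},
  {"rx": 0,"ry": 0,"rz": 0,"x": 0,"y": 0,"z": -0.0008,"fingers": 0.15},
])

```text
time: 15.18
ee_pos: [0.5489, 0.0009, 0.15]
eef_rot: [0.777, 0.63, -0.0, -0.0]
ft_force: [2.9, 3.2, -26.2]
width: 0.0245
```

```bash
python3 -c "
from h import *
c=cam('side'); go(.55,-.0003,.1497,-11.9)
im=np.zeros((600,800,3),np.uint8)
im[:,:400]=cv2.resize(c['color'][220:295,270:320],(400,600),interpolation=cv2.INTER_CUBIC)
im[:,400:]=cv2.resize(c['color'][200:350,240:340],(400,600),interpolation=cv2.INTER_CUBIC)
cv2.imwrite('pics/side11c.png',im[:,:,::-1])
P=pts(c,np.ones((480,640),bool))
st=np.array([.521,-.137])
d=P-[.521,-.137,.097]; a=np.array([np.cos(np.radians(-11.9)),np.sin(np.radians(-11.9))]);n=np.array([-a[1],a[0]])
m=(abs(d[:,:2]@a)<.04)&(abs(d[:,:2]@n)<.03)&(abs(d[:,2])<.03)&(P[:,2]>.085)
print(m.sum(),fitcyl(P[m],.1,st,np.radians(-11.9)))
q=c['color'].astype(int); red=(q[...,0]>70)&(q[...,1]<45)&(q[...,2]<45); w=np.zeros_like(red); w[220:270,280:310]=1
Q=pts(c,red&w); print('knob top z',np.percentile(Q[:,2],[5,50,95]))"
```

```text
shift [-0.001   0.0013  0.0003] turn [-0.0001  0.0001 -0.0001] now [0.5489 0.0009 0.15  ] F [  2.54   3.04 -26.34] w 0.025 t 15.22
599 (array([ 0.52131081, -0.13581594,  0.09522961]), np.float64(-12.388236945914471), np.float64(0.059188010986500325), np.float64(0.0016767773651252876))
knob top z [0.09396629 0.11025798 0.11352509]
```

View pics/side11c.png

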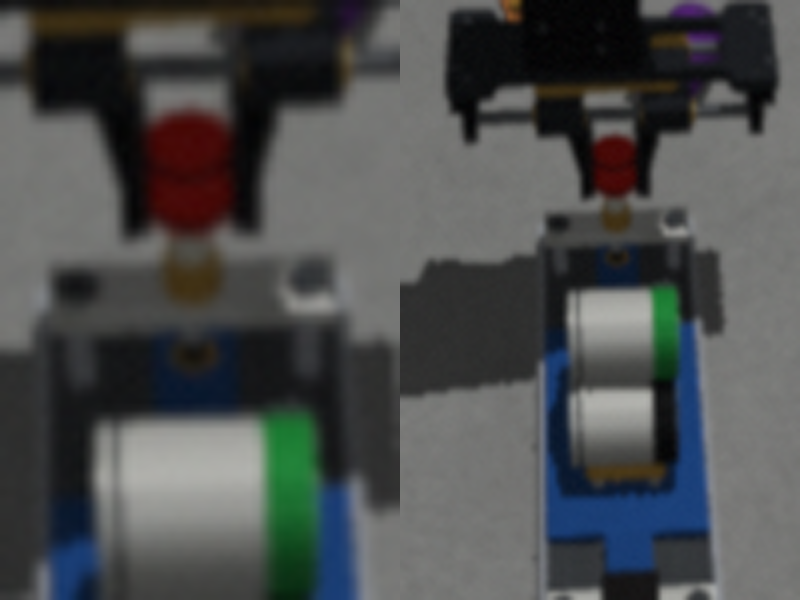

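It's at the stop: the force rose from 14.5 to 26 N with no further travel, the white band shows above the sleeve at crop (190,245), and the knob top is at about 112 mm. I'll ease the over-pull a little and check that it holds.

Call:
drive_tool([
  {"rx": 0,"ry": 0,"rz": 0,"x": 0,"y": 0,"z": 0.0004,"fingers": 0.15},
  {"rx": 0,"ry": 0,"rz": 0,"x": 0,"y": 0,"z": 0.0004,"fingers": 0.15},
  {"rx": 0,"ry": 0,"rz": 0,"x": 0,"y": 0,"z": 0.0004,"fingers": 0.15},
  {"rx": 0,"ry": 0,"rz": 0,"x": 0,"y": 0,"z": 0.0004,"fingers": 0.15},
])

```text
time: 15.72
ee_pos: [0.5489, 0.0009, 0.15]
eef_rot: [0.777, 0.63, -0.0, -0.0]
ft_force: [1.8, 2.5, -25.8]
width: 0.0246
```

Call:
drive_tool([
  {"rx": 0,"ry": 0,"rz": 0,"x": 0,"y": 0,"z": 0,"fingers": 0.15},
  {"rx": 0,"ry": 0,"rz": 0,"x": 0,"y": 0,"z": 0,"fingers": 0.15},
  {"rx": 0,"ry": 0,"rz": 0,"x": 0,"y": 0,"z": 0,"fingers": 0.15},
  {"rx": 0,"ry": 0,"rz": 0,"x": 0,"y": 0,"z": 0,"fingers": 0.15},
])

```text
time: 16.23
ee_pos: [0.5489, 0.0009, 0.15]
eef_rot: [0.777, 0.63, -0.0, -0.0]
ft_force: [1.7, 2.9, -25.7]
width: 0.0247
```

Stable: z is constant and the pull is about 26 N, more than twice the spring force. Handing in.

```bash
python3 -c "
from h import *
print(workorder.close_job()); s=monitor.read_state(); print(s['time'],s['ee_pos'],s['ft_force'],s['width'])"
```

```text
the job is handed in; nothing more can be done
None
the job is handed in; nothing more can be done
```

I saddled the green-capped canister on the two black-capped ones. Then I pulled the red knob up to its stop, and the gripper was still holding it there when I handed the job in at about 16 s.

**Canister:** I gripped it by its ends and lowered it until it touched with about 6 N. I then released it and backed straight off. The last camera fit, taken with the plunger pulled, shows:
- Its centre is 95 mm up (96 mm expected).
- It is within about 0.5° of parallel to the lower pair.
- It sits about 0.5 mm off the middle of the gap, and its ends are about 1.5 mm off level with theirs.

The two cameras disagree by about 2–3 mm in x, so the offsets are only good to a millimetre or two. The lower canisters are still in the cradle.

**Plunger:** The knob rose about 16 mm. The pull went from 14.5 to 26 N with no further travel, and the white band shows above the sleeve. I tried to ease the pull by 0.4 mm, but the force stayed at about 26 N. It then held steady for about a second before hand-in.

**Disagreements:**
- The first move call was refused, and the arm did not move. I then sent every row with all fields filled in.
- The gripper reads about 25 mm on the 26 mm knob.
- The interface returned nothing after hand-in, so I have no reading from after that point.

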